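Set up the compass calibration table

TASK

Set the table up for a calibration run: lift the bronze magnet off the turntable and stand it upright in the steel keeper tray, and only then lay the compass flat on the turntable, its dial over the turntable's centre and its long side parallel to the sighting bar. Also take every sighting vane there is off its hook on the rack and drape it over the red sighting bar, one leg on each side, crown resting on the bar and no vane touching another; leave the slate blocks and the loupe where they are.

Things in the scene. Friction and masses are not known exactly. Their poses are not given: they have to be found in the camera images.
- vane0: aluminium sighting vane (3 or 4 present), an inverted U with a finger tab, hung on a rack hook. Origin: centre of the crown's underside, z up. Crown 30 (x) by 36 (y) by 5 mm; legs 4 mm thick, 30 mm wide, reach 45 mm down at y = -16 and 16 mm (28 mm clear between, open below and at both x ends). Tab on the crown: 24 mm along x, 10 mm thick in y, z = 5 to 45 mm. 90 g
- vane1: aluminium sighting vane (3 or 4 present), an inverted U with a finger tab, hung on a rack hook. Origin: centre of the crown's underside, z up. Crown 30 (x) by 36 (y) by 5 mm; legs 4 mm thick, 30 mm wide, reach 45 mm down at y = -16 and 16 mm (28 mm clear between, open below and at both x ends). Tab on the crown: 24 mm along x, 10 mm thick in y, z = 5 to 45 mm. 90 g
- vane2: aluminium sighting vane (3 or 4 present), an inverted U with a finger tab, hung on a rack hook. Origin: centre of the crown's underside, z up. Crown 30 (x) by 36 (y) by 5 mm; legs 4 mm thick, 30 mm wide, reach 45 mm down at y = -16 and 16 mm (28 mm clear between, open below and at both x ends). Tab on the crown: 24 mm along x, 10 mm thick in y, z = 5 to 45 mm. 90 g
- vane3: aluminium sighting vane (3 or 4 present), an inverted U with a finger tab, hung on a rack hook. Origin: centre of the crown's underside, z up. Crown 30 (x) by 36 (y) by 5 mm; legs 4 mm thick, 30 mm wide, reach 45 mm down at y = -16 and 16 mm (28 mm clear between, open below and at both x ends). Tab on the crown: 24 mm along x, 10 mm thick in y, z = 5 to 45 mm. 90 g
- rack: fixed dark steel rack, four upturned hooks at y = -105, -35, 35, 105 mm. Origin on the table below the hook seats, z up. Seats (tops of 12 mm wide arms) at z = 125 mm; arms point to -x, tips 12 mm higher at x = -31 mm; back beam 14 mm thick, 290 mm long, top z = 125 mm, at x = 42 mm. A vane hangs with its x along the rack's x, a leg on each side of the arm
- sighting_bar: red aluminium sighting bar on two posts; fixed. Origin on the table below its middle, z up, bar along its own y: 300 mm long, 14 mm wide (x), 16 mm tall, top face at z = 125 mm; posts (14 by 16 mm) below it at y = -135 and 135 mm, feet 80 mm (x) by 36 by 12 mm
- bar_mid (a point): middle of the top face of the sighting bar (its y axis runs along the bar)
- turntable: brass turntable with knurled rim, a fixed round disc of 160 mm diameter, 30 mm high; origin at the centre of its underside
- turntable_top (a point): centre of the turntable's flat top face (30 mm above the table)
- magnet: squat bronze reference magnet, standing on the turntable at the start: round base 56 mm diameter and 26 mm high, above it an upright knob of 22 mm diameter from z = 29 to 56 mm. Origin at the centre of its underside, z up. About 350 g
- keeper: shallow square open steel keeper tray, 100 by 100 mm, 18 mm high, walls 4 mm; fixed. Origin at the centre of its underside
- keeper_in (a point): centre of the keeper tray's inner floor
- compass: clear acrylic baseplate compass, plate 120 mm (x) by 60 mm (y), 6 mm thick; origin at the centre of its underside, z up. On it a black square dial housing 50 by 50 mm, from z = 6 to 24 mm, centred at x = +16 mm, sides along x and y. About 120 g
- dial (a point): centre of the top of the compass's dial housing (16 mm along +x from the compass origin, 24 mm above its underside)
- slate0: grey slate alignment block 50 by 100 by 30 mm, to be left alone; origin at the centre of its underside
- slate1: grey slate alignment block 50 by 100 by 30 mm, to be left alone; origin at the centre of its underside
- loupe: black standing loupe, 48 mm diameter, 40 mm high, to be left alone; origin at the centre of its underside
Not all that is in view belongs to the job. Of the things that look like the magnet, the larger one is meant.

How it is judged:
On the way, in this order (a step that is already met when the one before it is completed fails the run):
1. the magnet stands in the keeper tray (horizontal distance between magnet and keeper_in below 0.028 m and z of magnet in the frame of keeper_in below 0.006 m and angle between magnet's own z axis and vertical below 0.1 rad and linear speed of magnet below 0.03 m/s), for 0.2 s.
2. the compass lies centred and aligned on the turntable (horizontal distance between dial and turntable_top below 0.012 m and angle between the x axis of compass and the y axis of sighting_bar, either way round below 0.14 rad and z of compass in the frame of turntable_top between -0.006 and 0.006 m and angle between compass's own z axis and vertical below 0.08 rad and linear speed of compass below 0.03 m/s), for 0.2 s.
At the end, for the whole second after the job is handed in: Magnet upright in the tray; compass flat on the turntable, dial within 12 mm of its centre, long side within 8 degrees of the bar; every vane present straddles the bar, crown on its top (7 mm), upright within 11 degrees, vane centres over 31 mm apart; all at rest (all of step 1 and all of step 2 and x of vane0 in the frame of bar_mid between -0.012 and 0.012 m and y of vane0 in the frame of bar_mid between -0.14 and 0.14 m and z of vane0 in the frame of bar_mid between -0.007 and 0.007 m and angle between each of vane0, vane1, vane2, vane3's own z axis and vertical below 0.2 rad and linear speed of each of vane0, vane1, vane2, vane3 below 0.03 m/s and x of vane1 in the frame of bar_mid between -0.012 and 0.012 m and y of vane1 in the frame of bar_mid between -0.14 and 0.14 m and z of vane1 in the frame of bar_mid between -0.007 and 0.007 m and x of vane2 in the frame of bar_mid between -0.012 and 0.012 m and y of vane2 in the frame of bar_mid between -0.14 and 0.14 m and z of vane2 in the frame of bar_mid between -0.007 and 0.007 m and x of vane3 in the frame of bar_mid between -0.012 and 0.012 m and y of vane3 in the frame of bar_mid between -0.14 and 0.14 m and z of vane3 in the frame of bar_mid between -0.007 and 0.007 m and distance between each of vane1, vane2, vane3 and vane0 above 0.031 m and distance between each of vane2, vane3 and vane1 above 0.031 m and distance between vane3 and vane2 above 0.031 m); the robot touches nothing.
It fails at once if the slate0 is shifted by more than 30 mm (distance of slate0 from where it was at the start of the episode above 0.03 m).
It fails at once if the slate1 is shifted by more than 30 mm (distance of slate1 from where it was at the start of the episode above 0.03 m).
It fails at once if the loupe is shifted by more than 30 mm (distance of loupe from where it was at the start of the episode above 0.03 m).
Of vane0, vane1, vane2, vane3 only 3 to 4 are there at a start; the rules pass over those that are not, and their reading is None.
At some moment in a run one of magnet, compass may be knocked a few centimetres aside while the robot is not near it.
It also fails if it takes over 210 s, if anything falls off the work surface, if the arm or the gripper's body presses on something with over 40 N, if the wrist force passes 120 N, or if a joint passes its speed limit or range.

ROBOT

A 6-joint arm with a two-finger parallel gripper is mounted at the origin on the work surface. World frame = base frame: x ahead of the robot, y to its left, z up, the work surface at z = 0. Lengths are in m, angles in rad, forces in N, time in s.
With the tool pointing down it reaches from about 0.3 to 0.875 m from the base axis. Payload 6.4 kg.
Tool frame: the origin (TCP) lies on the mounting face of the last link; the fingertips stand 166 mm ahead of it and the grasp point (between the pads) lies 147 mm ahead of it; z points along the fingers, y is the line along which they close (so a half turn about z gives the same grasp; the last joint's range is limited). The gripper opens to 88 mm and grips with 3 to 60 N. Pads are 18 mm wide; open, the fingers measure 123 mm over their backs; the gripper's body (75 mm by 187 mm) begins 45 mm behind the grasp point.
Start: joints at [1.115, 0.181, 1.607, -0, 1.354, -0.206], TCP at [0.142, 0.557, 0.405] pointing down, gripper open.
Joint ranges: [-2.99, 2.99], [-0.89, 2.07], [0.3, 2.58], [-1.14, 4.28], [0, 2.63], [-3.12, 3.12]. Speed limits (rad/s): [2.57, 2.57, 3.01, 3.14, 3.14, 3.14].

INTERFACE

Orientations are given as [roll, pitch, yaw] about the fixed x, y, z axes, in that order (R = Rz(yaw) Ry(pitch) Rx(roll)).
In Python, from rig import manip, camera, camera_params, boxes_of, tip_of gives the robot as it stands.
- The arm moves only by the tool drive_tool, never from a script. Its arguments are lists of equal length, an entry for each row: "travel": the shift along the tool's x, y, z each as a share of 0.3 m, from -1 to 1, a list of three; "dr": the turn, a rotation vector about the tool's x, y, z each as a share of 90 degrees, from -1 to 1, a list of three; "grip": the opening, from 0 (shut) to 1 (fully open). In form: {"travel": [[tx, ty, tz], ...], "dr": [[rx, ry, rz], ...], "grip": [grip, ...]}. A call has 1 to 20 rows; each row is the pose to reach, as a shift and turn from the pose commanded when the call began, along the tool's axes at that moment; what a row does not reach only later rows make up. A row lasts 1/10 s, in which the tool goes at most 50 mm and 8.59 degrees, less where a joint would pass 70% of its speed; a pose out of reach is approached as far as the arm can. A call with a number of a shift or a turn outside -1 to 1 is refused whole. A call with a gripper value outside its range is refused whole. The fingers move at their own pace and stop on an object; "squeeze" is the grip in N (left out, the last holds). Time passes only in rows, so rows that repeat a pose let the fingers close. It gives the time, the measured TCP pose, the force, the opening and the grip force at its end, in the units of the state.
- manip.get_obs(): the state, without advancing time (a new reading comes with each control period).
- camera(name): name is "scene" or "top" or "wrist"; returns the picture (384x512x3 uint8, red, green, blue); there is no depth.
- camera_params(name): a dict with "K" (3x3 intrinsics, pixels), "T" (4x4, takes a point from camera to world coordinates). Camera axes: x right, y up, looking along -z (the intrinsics and any distortion apply to the point x, -y, -z); pixel columns grow to the right and rows downward; lengths in m; the calibration is good to about 2 mm. A picture is of the moment at which its call begins: read the wrist's pose just before it. camera_params takes no time and is no camera call; for the wrist camera it gives the pose at the moment of the call.
- manip.sign_off(): hands the job in; it is judged then, once.
Trained networks look in the newest picture that a camera, given by its name, has taken for a name from the list of things; names that differ only in an ending like _2 or _b are one class to them, and where a whole thing is asked for, a point or a joint stands for the part that bears it (a point fixed in the world has none). Each returns a list of dicts, best first, with "score" (0 to 1); they miss things now and then, are a little off and sometimes report something else, mostly with a low value. They report only what shows in the picture. A call takes as long as a camera call. They do not tell look-alikes from the thing itself.
- boxes_of(camera, target): "uv" ([column, row] in pixels, amid what is visible of it).
- tip_of(camera, target): "uv" ([column, row] in pixels: a listed point, or the origin of a listed thing).
The state is a dict: "clock": time; "joints": joint angles; "joint_vel": joint speeds; "tau": joint torques, N m; "tool_pos": TCP position; "orientation": TCP orientation; "force": force on the tool from outside, world axes, zero at the start; "wrist_torque": the same for the moment, N m; "finger_gap": opening from 0.0 (shut) to 1.0 (fully open); "gripper_force": force on a finger pad.
Only numpy, scipy, OpenCV 4.12 (cv2) and the standard library are available. Lean on these libraries where they do the work, as an engineer would, in place of code of your own. Each camera call takes 0.05 s, during which the arm holds its last target. There are 200 camera calls.

## Working session

There is one attempt and no reset: what is moved stays moved. The work goes in short steps, Python scripts to look and compute and a tool call to move; the robot and the scene stay as the last step left them, time stands still between calls to the robot, and variables do not carry over. Pictures are saved under pics/ and viewed, at most 14 in all, crops included, and the job is handed in when it is done.

Besides the shell and the picture viewer there is one more tool, called after ">>>" as a command line: name --argument value ..., lists and objects as JSON in quotes. drive_tool: Moves the arm, as the interface text tells. Shift numbers are shares of 0.3 m and turn numbers shares of 90 degrees, none past 1 either way. Its arguments: {"type":"object","properties":{"travel":{"type":"array"},"dr":{"type":"array"},"grip":{"type":"array"},"squeeze":{"type":"number"}},"required":["travel","dr","grip"]}

```bash
ls; mkdir -p pics
python3 - <<'E'
from rig import manip,camera,camera_params,boxes_of,tip_of
import cv2,numpy as np
o=manip.get_obs();print({k:np.round(v,3).tolist() for k,v in o.items()})
for c in ["top","scene"]:
    im=camera(c);cv2.imwrite(f"pics/{c}0.png",cv2.resize(im[:,:,::-1],(768,576)))
    p=camera_params(c);print(c,np.round(p["K"],1).tolist(),np.round(p["T"],3).tolist(),[k for k in p])
    for n in ["vane0","rack","sighting_bar","bar_mid","turntable_top","magnet","keeper_in","compass","dial","slate0","loupe"]:
        f=tip_of(c,n);print(n,[(np.round(d["uv"]).tolist(),round(d["score"],2)) for d in f[:6]])
E
```

```text
pics
{'clock': 0.0, 'joints': [1.115, 0.182, 1.608, 0.0, 1.354, -0.206], 'joint_vel': [0.0, -0.001, 0.002, -0.0, -0.002, 0.001], 'tau': [0.0, -43.386, -34.185, 0.07, 0.038, -0.0], 'tool_pos': [0.142, 0.557, 0.404], 'orientation': [-3.14, -0.0, 2.892], 'force': [-0.478, 0.131, -0.549], 'wrist_torque': [-0.01, 0.071, 0.072], 'gripper_force': 0.0, 'finger_gap': 1.002}
top [[402.6, 0.0, 256.6], [0.0, 402.6, 195.8], [0.0, 0.0, 1.0]] [[-0.02, 0.993, -0.114, 0.444], [-1.0, -0.018, 0.015, 0.011], [0.012, 0.114, 0.993, 1.164], [0.0, 0.0, 0.0, 1.0]] ['K', 'T']
vane0 [([334.0, 225.0], 0.71), ([362.0, 219.0], 0.67), ([413.0, 211.0], 0.59), ([388.0, 214.0], 0.47)]
rack [([359.0, 221.0], 0.76)]
sighting_bar [([143.0, 227.0], 0.79), ([189.0, 142.0], 0.53)]
bar_mid [([129.0, 227.0], 0.8)]
turntable_top [([258.0, 248.0], 0.82)]
magnet [([260.0, 248.0], 0.88), ([213.0, 275.0], 0.64)]
keeper_in [([277.0, 176.0], 0.77)]
compass [([232.0, 175.0], 0.73)]
dial [([233.0, 170.0], 0.96), ([412.0, 211.0], 0.38)]
slate0 [([318.0, 270.0], 0.79), ([189.0, 143.0], 0.76), ([257.0, 245.0], 0.62)]
loupe [([326.0, 137.0], 0.75), ([234.0, 177.0], 0.45)]
scene [[376.3, 0.0, 253.2], [0.0, 376.3, 191.9], [0.0, 0.0, 1.0]] [[0.302, -0.779, 0.55, 1.103], [0.953, 0.249, -0.172, -0.156], [-0.003, 0.576, 0.818, 0.902], [0.0, 0.0, 0.0, 1.0]] ['K', 'T']
vane0 [([82.0, 217.0], 0.67), ([109.0, 207.0], 0.61), ([140.0, 192.0], 0.55), ([165.0, 181.0], 0.49)]
rack [([141.0, 228.0], 0.76), ([231.0, 172.0], 0.43)]
sighting_bar []
bar_mid [([166.0, 183.0], 0.71), ([353.0, 143.0], 0.65)]
turntable_top [([232.0, 172.0], 0.92), ([236.0, 244.0], 0.59)]
magnet [([233.0, 176.0], 0.76), ([272.0, 152.0], 0.75), ([353.0, 141.0], 0.64)]
keeper_in [([234.0, 244.0], 0.83)]
compass [([281.0, 231.0], 0.96)]
dial [([282.0, 231.0], 0.96)]
slate0 [([174.0, 175.0], 0.96), ([338.0, 248.0], 0.6), ([80.0, 216.0], 0.54)]
loupe [([188.0, 303.0], 0.65), ([285.0, 228.0], 0.38)]
```

View pics/top0.png

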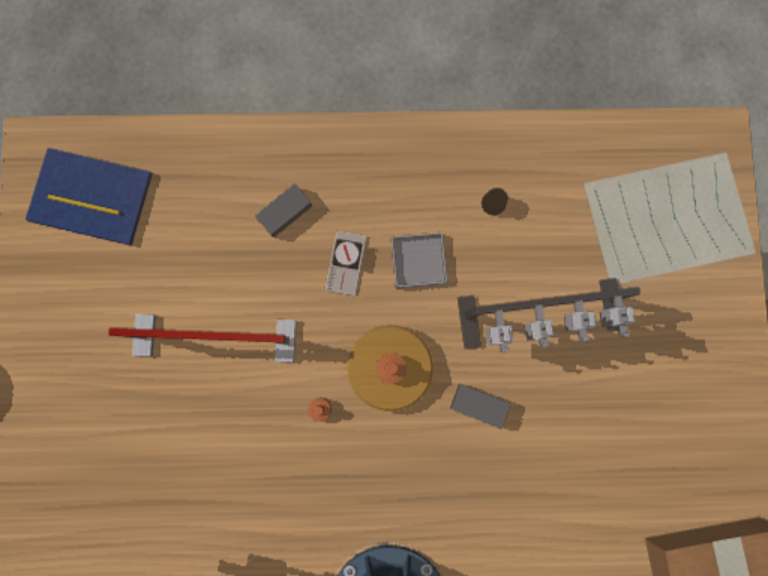

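View pics/scene0.png

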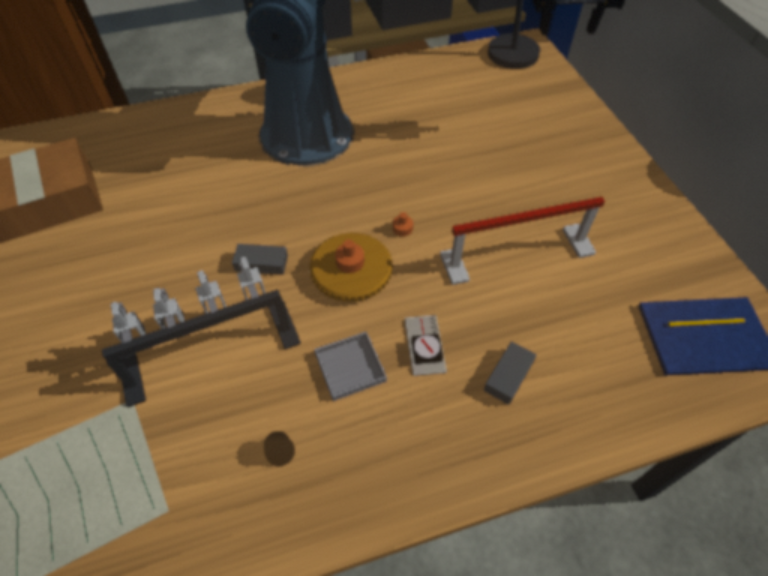

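Top view, at 768×576: there are four vanes at about (501,335), (541,328), (580,321) and (619,315). The bar runs from (109,331) to (285,339).

Candidates for the magnet, in native top-camera pixels:
- bronze piece on the turntable at (260,248), the larger one
- small bronze piece on the table at (213,275), a decoy

I choose the one on the turntable, which also matches the description.

```bash
cat > h.py <<'E'
from rig import manip,camera,camera_params,boxes_of,tip_of
import cv2,numpy as np
from scipy.spatial.transform import Rotation as R
def plane(c,uv,z,p=None):
    p=p or camera_params(c);K=p["K"];T=np.array(p["T"])
    d=np.linalg.inv(K)@np.array([uv[0],uv[1],1.]);d=T[:3,:3]@(d*[1,-1,-1]);o=T[:3,3]
    return (o+d*(z-o[2])/d[2])
def proj(c,X,p=None):
    p=p or camera_params(c);T=np.array(p["T"]);q=(np.atleast_2d(X)-T[:3,3])@T[:3,:3]
    q=q*[1,-1,-1];q=q@np.array(p["K"]).T;return q[:,:2]/q[:,2:]
def tips(c,n,z):
    return [(np.round(plane(c,d["uv"],z),4).tolist(),round(d["score"],2)) for d in tip_of(c,n) if d["score"]>.4]
def rel(P,yaw=None):
    """grasp point P world (tool down), tool yaw -> travel,dr shares"""
    o=manip.get_obs();A=R.from_euler("xyz",o["orientation"]);
    g=o["tool_pos"]+A.apply([0,0,.147])
    tgtA=R.from_euler("xyz",[np.pi,0,o["orientation"][2] if yaw is None else yaw])
    tcp=np.array(P)-tgtA.apply([0,0,.147])
    t=A.inv().apply(tcp-o["tool_pos"]);r=(A.inv()*tgtA).as_rotvec()
    print("grasp now",np.round(g,4),"yaw",round(o["orientation"][2],3),"travel",np.round(t/.3,3).tolist(),"dr",np.round(r/(np.pi/2),3).tolist())
E
python3 - <<'E'
from h import *
a=camera("top");
for n,z in [("vane0",.125),("rack",0),("bar_mid",.125),("turntable_top",.03),("magnet",.03),("keeper_in",.004),("compass",0),("dial",.024),("slate0",0),("loupe",0)]: print(n,tips("top",n,z))
b=camera("scene")
for n,z in [("vane0",.125),("bar_mid",.125),("turntable_top",.03),("magnet",.03),("keeper_in",.004),("compass",0),("dial",.024),("loupe",0)]: print("S",n,tips("scene",n,z))
for c,im in (("top",a),("scene",b)):
    im=im.astype(int);m=((im[...,0]>90)&(im[...,1]<45)&(im[...,2]<45)).astype(np.uint8)
    n,l,s,_=cv2.connectedComponentsWithStats(m);k=1+np.argmax(s[1:,4])
    pts=np.argwhere(l==k)[:,::-1].astype(np.float32);r=cv2.minAreaRect(pts);print(c,s[k],r)
    bx=cv2.boxPoints(r);print([np.round(plane(c,q,.125),3).tolist() for q in bx])
cv2.imwrite("pics/magcrop.png",cv2.resize(a[215:300,190:300,::-1],None,fx=5,fy=5,interpolation=cv2.INTER_CUBIC))
print(camera_params("wrist"))
E
```

```text
vane0 [([0.5096, -0.3418, 0.125], 0.82), ([0.4914, -0.2028, 0.125], 0.73), ([0.498, -0.2805, 0.125], 0.71), ([0.5198, -0.4062, 0.125], 0.48), ([0.4315, -0.0137, 0.125], 0.43)]
rack [([0.5021, -0.3018, 0.0], 0.8)]
bar_mid [([0.496, 0.3235, 0.125], 0.56)]
turntable_top [([0.4373, -0.0052, 0.03], 0.58), ([0.5044, -0.3757, 0.03], 0.55)]
magnet [([0.3612, 0.1166, 0.03], 0.67), ([0.4296, -0.0126, 0.03], 0.54)]
keeper_in [([0.6277, -0.0692, 0.004], 0.76), ([0.5015, 0.3142, 0.004], 0.55)]
compass [([0.6334, 0.0706, 0.0], 0.82)]
dial [([0.6648, 0.0597, 0.024], 0.83), ([0.6341, 0.067, 0.024], 0.67)]
slate0 [([0.7446, 0.1911, 0.0], 0.71), ([0.358, -0.176, 0.0], 0.68)]
loupe [([0.7573, -0.2197, 0.0], 0.47)]
S vane0 [([0.5199, -0.4034, 0.125], 0.86), ([0.5125, -0.3391, 0.125], 0.7), ([0.4852, -0.1946, 0.125], 0.62), ([0.4909, -0.2639, 0.125], 0.54)]
S bar_mid [([0.5002, 0.3218, 0.125], 0.88)]
S turntable_top []
S magnet [([0.4354, -0.0097, 0.03], 0.76)]
S keeper_in [([0.6438, -0.0623, 0.004], 0.61), ([0.7641, -0.2132, 0.004], 0.56), ([0.4304, -0.3659, 0.004], 0.43)]
S compass [([0.6513, 0.0699, 0
[... 345 characters left out ...]
((351.7325439453125, 143.67947387695312), (5.0160908699035645, 100.80545806884766), 78.8453369140625)
[[0.49, 0.174, 0.125], [0.507, 0.469, 0.125], [0.525, 0.462, 0.125], [0.507, 0.17, 0.125]]
{'K': array([[279.49770885,   0.        , 256.15234535],
       [  0.        , 279.49770885, 193.98235577],
       [  0.        ,   0.        ,   1.        ]]), 'T': array([[ 2.47563857e-01, -9.20495620e-01, -3.02324247e-01,
         6.43113645e-02],
       [ 9.68871572e-01,  2.35239920e-01,  7.71366115e-02,
         5.77311895e-01],
       [ 1.14818445e-04, -3.12009605e-01,  9.50078940e-01,
         3.84332156e-01],
       [ 0.00000000e+00,  0.00000000e+00,  0.00000000e+00,
         1.00000000e+00]])}
```

View pics/magcrop.png

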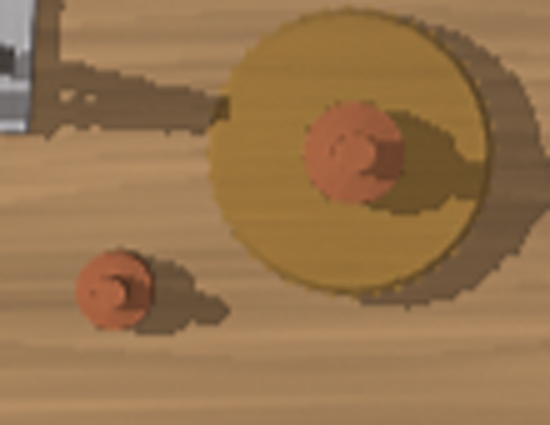

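The crop confirms it: the piece on the turntable is the larger one, at crop (352,152), and the smaller decoy is on the table at (115,290). Next I move above the magnet.

Run:
```python
from h import *
rel([.29,.27,.257],1.57); rel([.433,-.010,.24],1.57)
im=camera("top").astype(int)
h=cv2.cvtColor(im.astype(np.uint8),cv2.COLOR_RGB2HSV);print(h[260,240],h[250,290-10])
m=((h[...,0]>15)&(h[...,0]<25)&(h[...,1]>150)).astype(np.uint8)
m[:, :225]=0;m[:,295:]=0;m[:205]=0;m[280:]=0
c=max(cv2.findContours(m,0,1)[0],key=cv2.contourArea);e=cv2.minEnclosingCircle(c);print(e,plane("top",e[0],.03),cv2.fitEllipse(c))
```

```text
grasp now [0.1422 0.5572 0.2577] yaw 2.892 travel [-0.714, -0.806, 0.002] dr [0.0, 0.0, 0.841]
grasp now [0.1422 0.5572 0.2577] yaw 2.892 travel [-1.407, -1.592, 0.059] dr [0.0, 0.0, 0.841]
[ 18 157 154] [ 18 153 108]
((259.8818359375, 244.76809692382812), 28.71799659729004) [ 0.43665859 -0.01160247  0.03      ] ((259.6160888671875, 245.18182373046875), (55.00535202026367, 55.32698059082031), 176.31663513183594)
```

>>> drive_tool --travel '[[-0.704,-0.796,0],[-0.704,-0.796,0],[-0.704,-0.796,0],[-0.704,-0.796,0],[-0.704,-0.796,0],[-0.704,-0.796,0],[-0.704,-0.796,0],[-0.704,-0.796,0],[-0.704,-0.796,0],[-0.704,-0.796,0],[-0.704,-0.796,0],[-0.704,-0.796,0]]' --dr '[[0,0,0.841],[0,0,0.841],[0,0,0.841],[0,0,0.841],[0,0,0.841],[0,0,0.841],[0,0,0.841],[0,0,0.841],[0,0,0.841],[0,0,0.841],[0,0,0.841],[0,0,0.841]]' --grip '[0.6,0.6,0.6,0.6,0.6,0.6,0.6,0.6,0.6,0.6,0.6,0.6]'

```text
clock: 3.45
tool_pos: [0.2877, 0.2737, 0.4048]
orientation: [3.141, -0.0, 1.574]
force: [0.2, -0.2, 0.1]
finger_gap: 0.596
gripper_force: 0.0
```

Run:
```python
from h import *
rel([.433,-.010,.22],1.57);print(manip.get_obs()["joints"])
```

```text
grasp now [0.2877 0.2737 0.2578] yaw 1.574 travel [-0.947, 0.482, 0.126] dr [0.0, -0.0, 0.002]
[ 4.59403806e-01 -2.47370471e-01  2.02232549e+00 -4.42181797e-05
  1.36654086e+00  4.56593611e-01]
```

>>> drive_tool --travel '[[-0.947,0.482,0.12],[-0.947,0.482,0.12],[-0.947,0.482,0.12],[-0.947,0.482,0.12],[-0.947,0.482,0.12],[-0.947,0.482,0.12],[-0.947,0.482,0.12],[-0.947,0.482,0.12],[-0.947,0.482,0.12],[-0.947,0.482,0.12]]' --dr '[[0,0,0],[0,0,0],[0,0,0],[0,0,0],[0,0,0],[0,0,0],[0,0,0],[0,0,0],[0,0,0],[0,0,0]]' --grip '[0.6,0.6,0.6,0.6,0.6,0.6,0.6,0.6,0.6,0.6]'

```text
clock: 4.45
tool_pos: [0.4319, -0.0094, 0.3687]
orientation: [-3.141, -0.0, 1.573]
force: [0.2, -0.5, -0.1]
finger_gap: 0.602
gripper_force: 0.0
```

Run:
```python
from h import *
im=camera("wrist");cv2.imwrite("pics/w1.png",im[:,:,::-1])
for n,z in [("turntable_top",.03),("magnet",.03)]: print(n,tips("wrist",n,z),[(d["uv"],d["score"]) for d in boxes_of("wrist",n)])
print(proj("wrist",[[.433,-.01,.03],[.437,-.0116,.03]]))
camera("scene");print(tips("scene","magnet",.03),tips("scene","keeper_in",.004))
camera("top");print(tips("top","magnet",.03),tips("top","keeper_in",.004))
```

```text
turntable_top [] [([259.3, 151.3], 0.89), ([431.8, 100.9], 0.43)]
magnet [([0.437, -0.01, 0.03], 0.84), ([0.3682, 0.1185, 0.03], 0.58)] [([260.1, 178.8], 0.89), ([189.4, 49.6], 0.79)]
[[256.01463544 175.36816705]
 [259.41557443 176.69310639]]
[([0.4356, -0.0125, 0.03], 0.88), ([0.389, 0.115, 0.03], 0.67), ([0.4486, -0.4339, 0.03], 0.65)] [([0.6458, -0.0698, 0.004], 0.89)]
[([0.3643, 0.1182, 0.03], 0.49)] [([0.6259, -0.0683, 0.004], 0.93)]
```

View pics/w1.png

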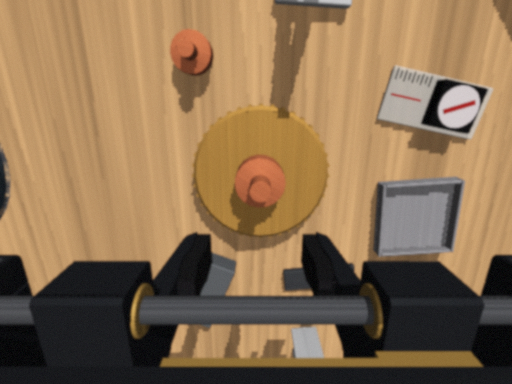

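The wrist view shows the magnet at (260,180) on the turntable, with the knob top at about (261,190). The tray is at about (418,216), and the compass dial at about (459,106).

Run:
```python
from h import *
print("knob",plane("wrist",(261,190),.086))
print("keeper",np.mean([plane("wrist",q,.018) for q in [(376,183),(462,178),(459,248),(376,255)]],0))
im=cv2.imread("pics/w1.png");h=cv2.cvtColor(im,cv2.COLOR_BGR2HSV)
m=((h[...,0]>15)&(h[...,0]<26)&(h[...,1]>160)).astype(np.uint8);m[:95]=0;m[250:]=0;m[:,:185]=0;m[:,340:]=0
c=max(cv2.findContours(m,0,1)[0],key=cv2.contourArea);e=cv2.minEnclosingCircle(c);print(e,plane("wrist",e[0],.03))
rel([.4365,-.0105,.0795])
```

```text
knob [ 0.43793877 -0.01118836  0.086     ]
keeper [ 0.64042868 -0.06940576  0.018     ]
((260.18896484375, 170.0), 66.67546081542969) [ 0.43792068 -0.00423919  0.03      ]
grasp now [ 0.4323 -0.0105  0.2218] yaw 1.571 travel [-0.0, 0.014, 0.474] dr [0.0, 0.0, 0.0]
```

>>> drive_tool --travel '[[0,0.016,0.25],[0,0.016,0.35],[0,0.016,0.42],[0,0.016,0.474],[0,0.016,0.474],[0,0.016,0.474],[0,0.016,0.474],[0,0.016,0.474],[0,0.016,0.474],[0,0.016,0.474],[0,0.016,0.474],[0,0.016,0.474],[0,0.016,0.2],[0,0.016,0.2],[0,0.016,0.2]]' --dr '[[0,0,0],[0,0,0],[0,0,0],[0,0,0],[0,0,0],[0,0,0],[0,0,0],[0,0,0],[0,0,0],[0,0,0],[0,0,0],[0,0,0],[0,0,0],[0,0,0],[0,0,0]]' --grip '[0.6,0.6,0.6,0.6,0.6,0.1,0.1,0.1,0.1,0.1,0.1,0.1,0.1,0.1,0.1]' --squeeze 30

```text
clock: 6.5
tool_pos: [0.4388, -0.0109, 0.3127]
orientation: [3.134, 0.002, 1.571]
force: [0.3, -0.8, -3.6]
finger_gap: 0.24
gripper_force: 30.0
```

Run:
```python
from h import *
rel([.642,-.069,.162])
im=camera("wrist");cv2.imwrite("pics/w2.png",im[:,:,::-1])
```

```text
grasp now [ 0.44   -0.0113  0.1657] yaw 1.571 travel [-0.194, 0.677, 0.018] dr [0.005, 0.002, 0.0]
```

View pics/w2.png

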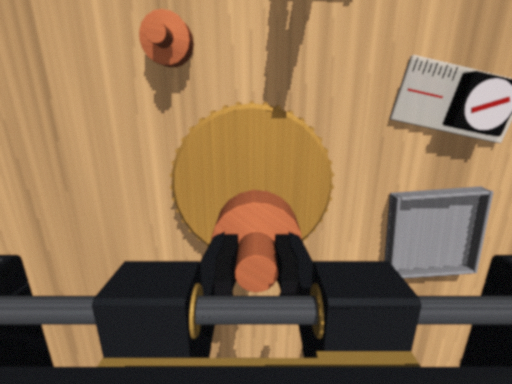

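Magnet held: gap 0.24, about 3.4 N of load. The tray is at (440,232) in this view. Carry it there.

>>> drive_tool --travel '[[-0.194,0.67,0],[-0.194,0.67,0],[-0.194,0.67,0],[-0.194,0.67,0],[-0.194,0.67,0],[-0.194,0.67,0],[-0.194,0.67,0.15],[-0.194,0.67,0.25],[-0.194,0.67,0.32],[-0.194,0.67,0.34],[-0.194,0.67,0.355],[-0.194,0.67,0.366],[-0.194,0.67,0.366]]' --dr '[[0,0,0],[0,0,0],[0,0,0],[0,0,0],[0,0,0],[0,0,0],[0,0,0],[0,0,0],[0,0,0],[0,0,0],[0,0,0],[0,0,0],[0,0,0]]' --grip '[0.1,0.1,0.1,0.1,0.1,0.1,0.1,0.1,0.1,0.1,0.1,0.1,0.1]'

```text
clock: 7.85
tool_pos: [0.6384, -0.0686, 0.2014]
orientation: [3.14, 0.001, 1.571]
force: [-1.2, 0.4, 0.8]
finger_gap: 0.246
gripper_force: 30.0
```

Run:
```python
from h import *
rel([.640,-.069,.0545]); print(manip.get_obs()["force"])
```

```text
grasp now [ 0.6386 -0.0687  0.0544] yaw 1.571 travel [-0.001, 0.005, -0.0] dr [0.001, 0.0, 0.0]
[-1.20896692  0.37067305  0.77911938]
```

Weight has come off the gripper, so the magnet is on the tray floor. Release and retreat.

>>> drive_tool --travel '[[0,0,0],[0,0,0],[0,0,0],[0,0,0],[0,0,0],[0,0,-0.2],[0,0,-0.4],[0,0,-0.5],[0.3,0,-0.5],[0.45,0.05,-0.5],[0.45,0.05,-0.5],[0.45,0.05,-0.5]]' --dr '[[0,0,0],[0,0,0],[0,0,0],[0,0,0],[0,0,0],[0,0,0],[0,0,0],[0,0,0],[0,0,0],[0,0,0],[0,0,0],[0,0,0]]' --grip '[0.6,0.6,0.6,0.6,0.6,0.6,0.8,0.8,0.8,0.8,0.8,0.8]'

```text
clock: 9.05
tool_pos: [0.6531, 0.0707, 0.3491]
orientation: [3.141, -0.001, 1.576]
force: [-0.1, -0.4, -0.9]
finger_gap: 0.801
gripper_force: 0.0
```

Run:
```python
from h import *
im=camera("wrist");cv2.imwrite("pics/w3.png",im[:,:,::-1])
for n,z in [("magnet",.004),("keeper_in",.004),("compass",0),("dial",.024)]: print(n,tips("wrist",n,z))
im=camera("top")
for n,z in [("magnet",.004),("keeper_in",.004),("compass",0),("dial",.024),("turntable_top",.03)]: print(n,tips("top",n,z))
h=cv2.cvtColor(im,cv2.COLOR_RGB2HSV)
m=((h[...,0]>15)&(h[...,0]<25)&(h[...,1]>150)).astype(np.uint8);m[:, :225]=0;m[:,295:]=0;m[:205]=0;m[280:]=0
c=max(cv2.findContours(m,0,1)[0],key=cv2.contourArea);print(cv2.boundingRect(c))
# fit disc: project circle r=80 at z .03 and bottom
from scipy.optimize import minimize
e=cv2.fitEllipse(cv2.convexHull(c));print(e,plane("top",e[0],.03))
camera("scene");print([tips("scene",n,z) for n,z in [("turntable_top",.03),("magnet",.004),("keeper_in",.004),("dial",.024)]])
```

```text
magnet [([0.6406, -0.0714, 0.004], 0.82), ([0.3653, 0.1217, 0.004], 0.64)]
keeper_in []
compass [([0.6366, 0.0669, 0.0], 0.97)]
dial [([0.6543, 0.0643, 0.024], 0.95)]
magnet [([0.6288, -0.0687, 0.004], 0.82), ([0.6391, -0.073, 0.004], 0.64)]
keeper_in [([0.6339, -0.0647, 0.004], 0.64)]
compass [([0.6395, -0.0742, 0.0], 0.44)]
dial []
turntable_top [([0.4316, -0.0085, 0.03], 0.92)]
(241, 217, 47, 57)
((261.84356689453125, 245.46368408203125), (50.53591537475586, 57.797149658203125), 8.629511833190918) [ 0.43461947 -0.01705032  0.03      ]
[[([0.4347, -0.0166, 0.03], 0.83)], [([0.6479, -0.0641, 0.004], 0.83)], [], [([0.6527, 0.0675, 0.024], 0.78), ([0.7692, -0.218, 0.024], 0.41)]]
```

View pics/w3.png

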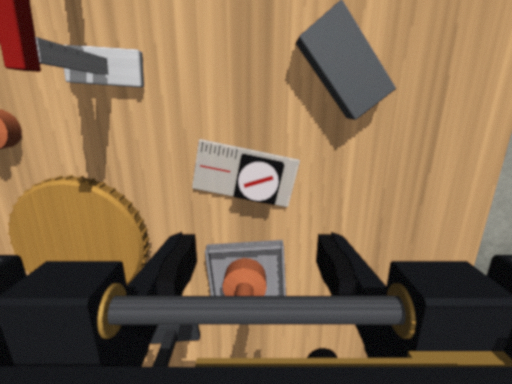

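The magnet stands in the tray at about (245,283). The compass plate corners are at about (201,140), (299,158), (289,207) and (193,188), with the dial at about (259,181).

Run:
```python
from h import *
P=np.array([plane("wrist",q,.006) for q in [(201,140),(299,158),(289,207),(193,188)]])
print(P.round(4),np.linalg.norm(np.diff(P,axis=0),axis=1))
a=P[1]-P[0]+P[2]-P[3];yaw=np.arctan2(a[1],a[0]);c=P.mean(0);print("c",c,"yaw",yaw,"dial",c[:2]+.016*np.array([np.cos(yaw),np.sin(yaw)]))
im=cv2.imread("pics/w3.png");g=im[145:215,225:300]
m=(g.max(2)<60).astype(np.uint8);k=cv2.convexHull(max(cv2.findContours(m,0,1)[0],key=cv2.contourArea))+[225,145]
r=cv2.boxPoints(cv2.minAreaRect(k.astype(np.float32)));print(r.round());Q=np.array([plane("wrist",q,.024) for q in r]);print(Q.round(4).tolist(),Q.mean(0))
# turntable circle from wrist w3: colour edge points
h=cv2.cvtColor(im,cv2.COLOR_BGR2HSV);m=((h[...,0]>15)&(h[...,0]<26)&(h[...,1]>160)).astype(np.uint8)
m[:170]=0;m[258:]=0;m[:,160:]=0
c=max(cv2.findContours(m,0,1)[0],key=cv2.contourArea)[:,0];c=c[c[:,1]<256]
h=cv2.convexHull(c)[:,0];X=np.array([plane("wrist",q,.03)[:2] for q in h])
s=np.linalg.lstsq(np.c_[2*X,np.ones(len(X))],(X**2).sum(1),rcond=None)[0];print("tt",s[:2],np.sqrt(s[2]+s[:2]@s[:2]))
print("net dial/top",tips("wrist","dial",.024))
```

```text
[[0.5911 0.1065 0.006 ]
 [0.704  0.0857 0.006 ]
 [0.6945 0.0247 0.006 ]
 [0.5779 0.0493 0.006 ]] [0.11481152 0.06174483 0.1192085 ]
c [0.6418461  0.06654218 0.006     ] yaw -0.19524311924061416 dial [0.6575421 0.0634381]
[[238. 171.]
 [241. 154.]
 [283. 161.]
 [280. 178.]]
[[0.6343, 0.0746, 0.024], [0.6379, 0.0936, 0.024], [0.684, 0.0854, 0.024], [0.6813, 0.0661, 0.024]] [0.65938213 0.0799365  0.024     ]
tt [ 0.44463389 -0.01024189] 0.08044134747658471
net dial/top [([0.6545, 0.0656, 0.024], 0.95)]
```

Run:
```python
from h import *
from scipy.optimize import least_squares
o=manip.get_obs();A=np.eye(4);A[:3,:3]=R.from_euler("xyz",o["orientation"]).as_matrix();A[:3,3]=o["tool_pos"]
p=camera_params("wrist");C=np.linalg.inv(A)@p["T"]
B=np.eye(4);B[:3,:3]=R.from_euler("xyz",[-3.141,0,1.572]).as_matrix();B[:3,3]=[.4323,-.0105,.3688]
p1=dict(K=p["K"],T=B@C)
t=np.linspace(0,2*np.pi,73)
im=cv2.imread("pics/w1.png");h=cv2.cvtColor(im,cv2.COLOR_BGR2HSV)
m=((h[...,0]>15)&(h[...,0]<26)&(h[...,1]>160)).astype(np.uint8);m[:95]=0;m[240:]=0;m[:,:185]=0;m[:,340:]=0
c=cv2.convexHull(max(cv2.findContours(m,0,1)[0],key=cv2.contourArea))[:,0];print(cv2.boundingRect(c))
def f(x):
    H=np.vstack([proj("w",np.c_[x[0]+.08*np.cos(t),x[1]+.08*np.sin(t),0*t+z],p1) for z in (0,.03)])
    H=cv2.convexHull(H.astype(np.float32))
    return [cv2.pointPolygonTest(H,(float(a),float(b)),True) for a,b in c]
s=least_squares(f,[.437,-.01],diff_step=1e-3,loss="soft_l1");print("tt",s.x,s.cost,np.round(f(s.x),1))
rel([.657,.064,.10],1.376);rel([.657,.064,.029],1.376)
```

```text
(194, 108, 133, 129)
tt [ 0.4372624  -0.01178771] 44.18963713688015 [3.3 0.3 1.9 1.7 0.7 0.7 1.  0.6 1.  1.7 2.  2.2 1.3 1.7 1.9 2.1 2.  1.9
 2.5 2.4 1.6 1.9 2.3 2.7 1.9 1.9 2.4 2.3 2.2 2.2 2.3 2.  2.5 2.5 1.  1.4
 1.7 1.2 2.8]
grasp now [0.6531 0.0663 0.2019] yaw 1.571 travel [-0.007, 0.013, 0.34] dr [-0.0, -0.0, 0.124]
grasp now [0.6531 0.0663 0.2019] yaw 1.571 travel [-0.008, 0.013, 0.576] dr [-0.0, -0.0, 0.124]
```

The arm was still settling when w3 was taken, so I re-measure at rest.

>>> drive_tool --travel '[[0.1,0.01,0],[0.1,0.01,0],[0.1,0.01,0],[0.1,0.01,0],[0.1,0.01,0],[0.1,0.01,0]]' --dr '[[0,0,0.124],[0,0,0.124],[0,0,0.124],[0,0,0.124],[0,0,0.124],[0,0,0.124]]' --grip '[0.85,0.85,0.85,0.85,0.85,0.85]'

```text
clock: 10.5
tool_pos: [0.6562, 0.0958, 0.349]
orientation: [3.142, 0.0, 1.376]
force: [0.2, 0.0, 1.3]
finger_gap: 0.848
gripper_force: 0.0
```

Run:
```python
from h import *
im=camera("wrist");cv2.imwrite("pics/w4.png",im[:,:,::-1])
print(tips("wrist","dial",.024),tips("wrist","compass",0),tip_of("wrist","dial")[:1])
rel([.657,.064,.029],1.376)
```

```text
[([0.6517, 0.0724, 0.024], 0.62)] [([0.6394, 0.0705, -0.0], 0.68)] [{'uv': [255.6, 198.4], 'score': 0.62}]
grasp now [0.6562 0.096  0.2019] yaw 1.376 travel [-0.104, 0.023, 0.576] dr [0.0, 0.0, -0.0]
```

View pics/w4.png

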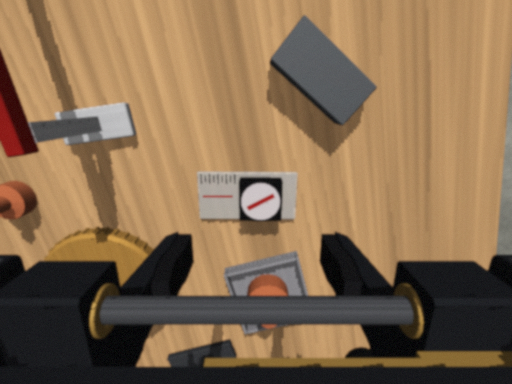

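The compass is now square with the tool: plate corners at (197,172), (297,172), (297,221) and (199,220), dial centre at (261,201).

Run:
```python
from h import *
print("dial",plane("wrist",(261,201),.024))
P=np.array([plane("wrist",q,.006) for q in [(197,172),(297,172),(297,221),(199,220.5)]])
a=P[1]-P[0]+P[2]-P[3];y=np.arctan2(a[1],a[0]);c=P.mean(0);print(c,y,"dial",c[:2]+.016*np.array([np.cos(y),np.sin(y)]))
d=plane("wrist",(261,201),.024)
rel([d[0],d[1],.0285],1.376)
```

```text
dial [0.65721976 0.06824173 0.024     ]
[0.64116569 0.07007188 0.006     ] -0.198361159024004 dial [0.65685195 0.06691887]
grasp now [0.6562 0.096  0.2019] yaw 1.376 travel [-0.09, 0.021, 0.578] dr [0.0, 0.0, -0.0]
```

>>> drive_tool --travel '[[-0.092,0.02,0.3],[-0.092,0.02,0.45],[-0.092,0.02,0.53],[-0.092,0.02,0.56],[-0.092,0.02,0.58],[-0.092,0.02,0.58],[-0.092,0.02,0.58],[-0.092,0.02,0.58],[-0.092,0.02,0.58],[-0.092,0.02,0.58],[-0.092,0.02,0.58],[-0.092,0.02,0.58],[-0.092,0.02,0.2],[-0.092,0.02,0.2],[-0.092,0.02,0.2],[-0.092,0.02,0.2]]' --dr '[[0,0,0],[0,0,0],[0,0,0],[0,0,0],[0,0,0],[0,0,0],[0,0,0],[0,0,0],[0,0,0],[0,0,0],[0,0,0],[0,0,0],[0,0,0],[0,0,0],[0,0,0],[0,0,0]]' --grip '[0.85,0.85,0.85,0.85,0.85,0.85,0.4,0.4,0.4,0.4,0.4,0.4,0.4,0.4,0.4,0.4]' --squeeze 25

```text
clock: 12.3
tool_pos: [0.6577, 0.068, 0.2921]
orientation: [3.136, -0.001, 1.376]
force: [0.5, -0.5, -1.6]
finger_gap: 0.563
gripper_force: 25.0
```

Run:
```python
from h import *
rel([.4375,-.0115,.13],-.058)
print(manip.get_obs()["joints"])
```

```text
grasp now [0.6585 0.0679 0.1451] yaw 1.376 travel [-0.402, -0.669, 0.046] dr [0.003, -0.003, 0.913]
[-7.60786806e-02  4.75839980e-01  1.46401757e+00 -3.23746900e-05
  1.19587953e+00  1.18664806e-01]
```

>>> drive_tool --travel '[[-0.402,-0.669,0.05],[-0.402,-0.669,0.05],[-0.402,-0.669,0.05],[-0.402,-0.669,0.05],[-0.402,-0.669,0.05],[-0.402,-0.669,0.05],[-0.402,-0.669,0.05],[-0.402,-0.669,0.05],[-0.402,-0.669,0.05],[-0.402,-0.669,0.05],[-0.402,-0.669,0.05],[-0.402,-0.669,0.05],[-0.402,-0.669,0.05],[-0.402,-0.669,0.05],[-0.402,-0.669,0.05]]' --dr '[[0,0,0.913],[0,0,0.913],[0,0,0.913],[0,0,0.913],[0,0,0.913],[0,0,0.913],[0,0,0.913],[0,0,0.913],[0,0,0.913],[0,0,0.913],[0,0,0.913],[0,0,0.913],[0,0,0.913],[0,0,0.913],[0,0,0.913]]' --grip '[0.4,0.4,0.4,0.4,0.4,0.4,0.4,0.4,0.4,0.4,0.4,0.4,0.4,0.4,0.4]'

```text
clock: 13.8
tool_pos: [0.4364, -0.0114, 0.2738]
orientation: [-3.142, 0.0, -0.058]
force: [-0.2, -0.0, -1.9]
finger_gap: 0.565
gripper_force: 25.0
```

Run:
```python
from h import *
rel([.4375,-.0115,.0585],-.058)
im=camera("wrist");cv2.imwrite("pics/w5.png",im[:,:,::-1])
camera("top");print(tips("top","magnet",.004),tips("top","dial",.127))
```

```text
grasp now [ 0.4364 -0.0114  0.1268] yaw -0.058 travel [0.004, -0.0, 0.228] dr [-0.0, 0.0, 0.0]
[([0.3506, 0.118, 0.004], 0.68), ([0.6339, -0.0682, 0.004], 0.57)] []
```

View pics/w5.png

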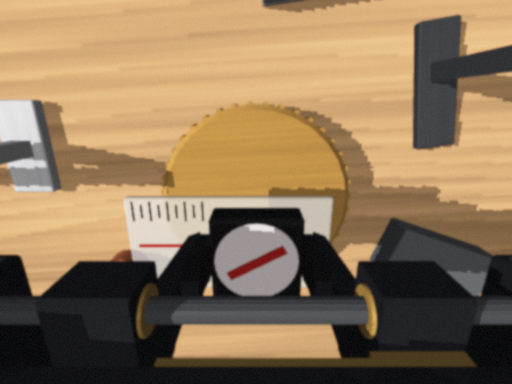

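The compass is held level above the turntable, with the dial at (257,260) and the plate edge parallel to the tool. Lower and release.

>>> drive_tool --travel '[[0.004,0,0.12],[0.004,0,0.18],[0.004,0,0.2],[0.004,0,0.215],[0.004,0,0.225],[0.004,0,0.228],[0.004,0,0.228],[0.004,0,0.228],[0.004,0,0.228],[0.004,0,0.228],[0.004,0,0.228],[0.004,0,0.228],[0.004,0,0.228],[0.004,0,0.1],[0.004,0,0],[0.004,0,-0.2],[0.004,0,-0.4],[0.004,0,-0.45],[0.004,0,-0.45]]' --dr '[[0,0,0],[0,0,0],[0,0,0],[0,0,0],[0,0,0],[0,0,0],[0,0,0],[0,0,0],[0,0,0],[0,0,0],[0,0,0],[0,0,0],[0,0,0],[0,0,0],[0,0,0],[0,0,0],[0,0,0],[0,0,0],[0,0,0]]' --grip '[0.4,0.4,0.4,0.4,0.4,0.4,0.4,0.4,0.8,0.8,0.8,0.8,0.8,0.8,0.8,0.8,0.8,0.8,0.8]'

```text
clock: 15.9
tool_pos: [0.439, -0.0118, 0.4146]
orientation: [3.139, -0.01, -0.058]
force: [1.5, 0.2, -0.5]
finger_gap: 0.799
gripper_force: 0.0
```

Run:
```python
from h import *
from scipy.optimize import least_squares
rel([.505,-.30,.26],.157)
im=camera("wrist");cv2.imwrite("pics/w6.png",im[:,:,::-1])
print(tips("wrist","dial",.054),tips("wrist","compass",.03),tips("wrist","turntable_top",.03),tips("wrist","vane0",.125))
camera("top");print(tips("top","magnet",.004),tips("top","dial",.054),tips("top","vane0",.125))
```

```text
grasp now [ 0.4405 -0.0123  0.2676] yaw -0.058 travel [0.275, 0.946, 0.031] dr [0.002, -0.006, -0.137]
[([0.4389, -0.0075, 0.054], 0.87)] [([0.4379, 0.0085, 0.03], 0.87)] [] [([0.4863, -0.1929, 0.125], 0.88)]
[([0.6347, -0.0729, 0.004], 0.81), ([0.3608, 0.123, 0.004], 0.61)] [] [([0.5123, -0.4059, 0.125], 0.78), ([0.4975, -0.2773, 0.125], 0.6), ([0.4923, -0.2101, 0.125], 0.58)]
```

View pics/w6.png

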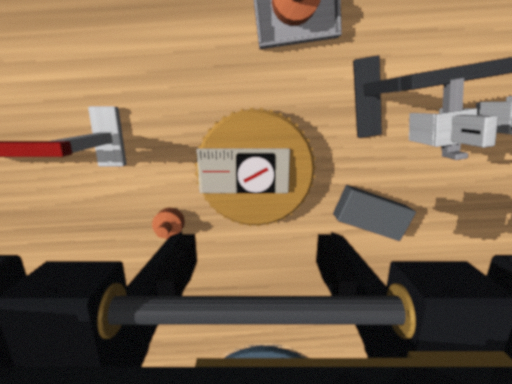

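Compass placed: dial at (256,174) against a turntable centre of about (255,167), and parallel to the bar. Now I move above the rack.

>>> drive_tool --travel '[[0.27,0.946,0.03],[0.27,0.946,0.03],[0.27,0.946,0.03],[0.27,0.946,0.03],[0.27,0.946,0.03],[0.27,0.946,0.03],[0.27,0.946,0.03],[0.27,0.946,0.03],[0.27,0.946,0.03],[0.27,0.946,0.03],[0.27,0.946,0.03],[0.27,0.946,0.03]]' --dr '[[0,0,-0.137],[0,0,-0.137],[0,0,-0.137],[0,0,-0.137],[0,0,-0.137],[0,0,-0.137],[0,0,-0.137],[0,0,-0.137],[0,0,-0.137],[0,0,-0.137],[0,0,-0.137],[0,0,-0.137]]' --grip '[0.45,0.45,0.45,0.45,0.45,0.45,0.45,0.45,0.45,0.45,0.45,0.45]'

```text
clock: 17.55
tool_pos: [0.5021, -0.2986, 0.4004]
orientation: [3.141, -0.0, 0.158]
force: [-0.2, 0.7, -0.7]
finger_gap: 0.451
gripper_force: 0.0
```

Run:
```python
from h import *
rel([.505,-.30,.26],.157)
im=camera("wrist");cv2.imwrite("pics/w7.png",im[:,:,::-1])
print(tips("wrist","vane0",.125))
```

```text
grasp now [ 0.5022 -0.2987  0.2534] yaw 0.158 travel [0.009, 0.006, -0.022] dr [0.0, -0.0, 0.001]
[([0.5133, -0.344, 0.125], 0.91), ([0.4986, -0.2729, 0.125], 0.87), ([0.4916, -0.2038, 0.125], 0.66), ([0.5188, -0.4104, 0.125], 0.56)]
```

View pics/w7.png

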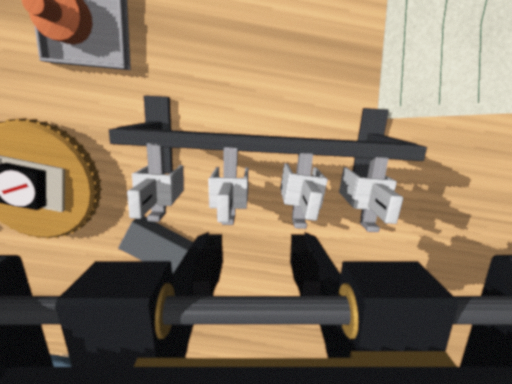

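The wrist view shows four vanes on the hooks at about (155,190), (229,188), (303,192) and (372,195). The beam runs from (110,133) to (425,150). I take one enlarged crop to get the tab yaw and centres.

Run:
```python
from h import *
im=cv2.imread("pics/w7.png");cv2.imwrite("pics/w7c.png",cv2.resize(im[120:240,110:420],(775,300),interpolation=cv2.INTER_CUBIC))
a,b=plane("wrist",(110,129),.125),plane("wrist",(425,147),.125);print(a,b,np.linalg.norm(a-b),np.arctan2(-(a-b)[0],(a-b)[1]))
for v in [(.4916,-.2038),(.4986,-.2729),(.5133,-.344),(.5188,-.4104)]:print(proj("wrist",[[*v,.125],[*v,.170]]).round(1).tolist())
```

```text
[ 0.54038412 -0.16108516  0.125     ] [ 0.56907888 -0.44401258  0.125     ] 0.28437882762881467 0.10107531855384821
[[155.6, 187.9], [136.4, 204.2]]
[[228.5, 191.8], [223.3, 208.8]]
[[304.5, 188.5], [313.8, 204.9]]
[[373.5, 193.4], [395.8, 210.6]]
```

View pics/w7c.png

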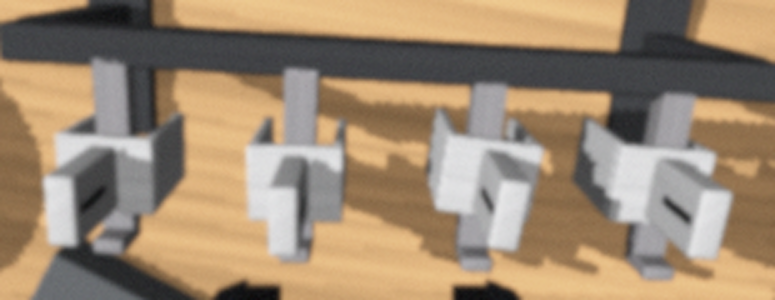

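Run:
```python
from h import *
N=[(.4916,-.2038),(.4986,-.2729),(.5133,-.344),(.5188,-.4104)]
for q,n in zip([(134.8,204.4),(223.2,208.4),(313.2,206),(393.6,210)],N):
    w=plane("wrist",q,.170);m=(w[:2]+n)/2;print(w.round(4),m.round(4));rel([*m,.155],.12)
```

```text
[ 0.4913 -0.2025  0.17  ] [ 0.4914 -0.2032]
grasp now [ 0.5021 -0.299   0.2533] yaw 0.158 travel [0.015, -0.321, 0.327] dr [0.0, -0.0, 0.024]
[ 0.4989 -0.2728  0.17  ] [ 0.4988 -0.2728]
grasp now [ 0.5021 -0.299   0.2533] yaw 0.158 travel [0.003, -0.088, 0.328] dr [0.0, -0.0, 0.024]
[ 0.5123 -0.3437  0.17  ] [ 0.5128 -0.3439]
grasp now [ 0.5021 -0.299   0.2533] yaw 0.158 travel [0.012, 0.153, 0.328] dr [0.0, -0.0, 0.024]
[ 0.519  -0.4085  0.17  ] [ 0.5189 -0.4094]
grasp now [ 0.5021 -0.299   0.2533] yaw 0.158 travel [-0.003, 0.372, 0.328] dr [0.0, -0.0, 0.024]
```

>>> drive_tool --travel '[[0.015,-0.321,0],[0.015,-0.321,0],[0.015,-0.321,0],[0.015,-0.321,0],[0.015,-0.321,0.15],[0.015,-0.321,0.25],[0.015,-0.321,0.3],[0.015,-0.321,0.328],[0.015,-0.321,0.328],[0.015,-0.321,0.328],[0.015,-0.321,0.328],[0.015,-0.321,0.328],[0.015,-0.321,0.328],[0.015,-0.321,0.328],[0.015,-0.321,0.2],[0.015,-0.321,0.1],[0.015,-0.321,0],[0.015,-0.321,-0.1],[0.015,-0.321,-0.1]]' --dr '[[0,0,0.018],[0,0,0.018],[0,0,0.018],[0,0,0.018],[0,0,0.018],[0,0,0.018],[0,0,0.018],[0,0,0.018],[0,0,0.018],[0,0,0.018],[0,0,0.018],[0,0,0.018],[0,0,0.018],[0,0,0.018],[0,0,0.018],[0,0,0.018],[0,0,0.018],[0,0,0.018],[0,0,0.018]]' --grip '[0.45,0.45,0.45,0.45,0.45,0.45,0.45,0.45,0.45,0.05,0.05,0.05,0.05,0.05,0.05,0.05,0.05,0.05,0.05]' --squeeze 20

```text
clock: 19.55
tool_pos: [0.4922, -0.2042, 0.4346]
orientation: [3.136, -0.006, 0.129]
force: [0.8, -0.8, -0.9]
finger_gap: 0.11
gripper_force: 20.0
```

Run:
```python
from h import *
b=np.array([.4985,.3215]);u=np.array([np.sin(-.06),np.cos(.06)])*[-1,1]
print(b+.09*u); rel([.47,.05,.29],1.51);rel([*(b+.09*u),.29],1.51)
```

```text
[0.50389676 0.41133805]
grasp now [ 0.4932 -0.2049  0.2876] yaw 0.129 travel [0.036, -0.85, -0.013] dr [0.006, -0.001, -0.879]
grasp now [ 0.4932 -0.2049  0.2876] yaw 0.129 travel [0.303, -2.03, -0.018] dr [0.006, -0.001, -0.879]
```

>>> drive_tool --travel '[[0.036,-0.85,0],[0.036,-0.85,0],[0.036,-0.85,0],[0.036,-0.85,0],[0.036,-0.85,0],[0.036,-0.85,0],[0.036,-0.85,0],[0.036,-0.85,0],[0.036,-0.85,0],[0.036,-0.85,0],[0.036,-0.85,0],[0.036,-0.85,0]]' --dr '[[0,0,-0.879],[0,0,-0.879],[0,0,-0.879],[0,0,-0.879],[0,0,-0.879],[0,0,-0.879],[0,0,-0.879],[0,0,-0.879],[0,0,-0.879],[0,0,-0.879],[0,0,-0.879],[0,0,-0.879]]' --grip '[0.05,0.05,0.05,0.05,0.05,0.05,0.05,0.05,0.05,0.05,0.05,0.05]'

```text
clock: 20.75
tool_pos: [0.4691, 0.0506, 0.429]
orientation: [-3.14, -0.0, 1.508]
force: [0.4, -0.1, -1.5]
finger_gap: 0.112
gripper_force: 20.0
```

Run:
```python
from h import *
rel([.499,.33,.275],1.51)
```

```text
grasp now [0.4689 0.0506 0.282 ] yaw 1.508 travel [0.936, 0.041, 0.023] dr [-0.001, -0.0, -0.001]
```

>>> drive_tool --travel '[[0.936,0.041,0.02],[0.936,0.041,0.02],[0.936,0.041,0.02],[0.936,0.041,0.02],[0.936,0.041,0.02],[0.936,0.041,0.02],[0.936,0.041,0.02],[0.936,0.041,0.02],[0.936,0.041,0.02],[0.936,0.041,0.02]]' --dr '[[0,0,0],[0,0,0],[0,0,0],[0,0,0],[0,0,0],[0,0,0],[0,0,0],[0,0,0],[0,0,0],[0,0,0]]' --grip '[0.05,0.05,0.05,0.05,0.05,0.05,0.05,0.05,0.05,0.05]'

```text
clock: 21.75
tool_pos: [0.499, 0.3288, 0.424]
orientation: [3.142, 0.0, 1.508]
force: [0.3, -0.3, -0.4]
finger_gap: 0.109
gripper_force: 20.0
```

Run:
```python
from h import *
im=camera("wrist");p=camera_params("wrist");cv2.imwrite("pics/w8.png",im[:,:,::-1])
rel([.504,.411,.275],1.51)
h=cv2.cvtColor(im,cv2.COLOR_RGB2HSV);m=(((h[...,0]<6)|(h[...,0]>174))&(h[...,1]>180)&(h[...,2]>60)).astype(np.uint8)
# red columns per row -> left/right edges at z=.125
for r in range(0,300,20):
    c=np.where(m[r])[0]
    if len(c)>5: print(r,c.min(),c.max(),plane("w",(c.min(),r),.125,p)[:2].round(4),plane("w",(c.max()+1,r),.125,p)[:2].round(4))
print(tips("wrist","bar_mid",.125))
```

```text
grasp now [0.4991 0.3288 0.2771] yaw 1.508 travel [0.274, -0.001, 0.007] dr [0.0, 0.0, -0.002]
40 250 263 [0.503  0.4627] [0.5154 0.4619]
60 251 262 [0.5028 0.4466] [0.5136 0.4459]
80 250 263 [0.5007 0.4298] [0.5136 0.429 ]
100 250 262 [0.4995 0.4123] [0.5117 0.4115]
120 250 262 [0.4982 0.3941] [0.5107 0.3933]
140 251 262 [0.4978 0.3749] [0.5096 0.3742]
160 251 262 [0.4964 0.355 ] [0.5085 0.3542]
180 251 262 [0.495  0.3342] [0.5073 0.3334]
200 252 262 [0.4945 0.3123] [0.5061 0.3115]
[([0.5019, 0.3239, 0.125], 0.66)]
```

View pics/w8.png

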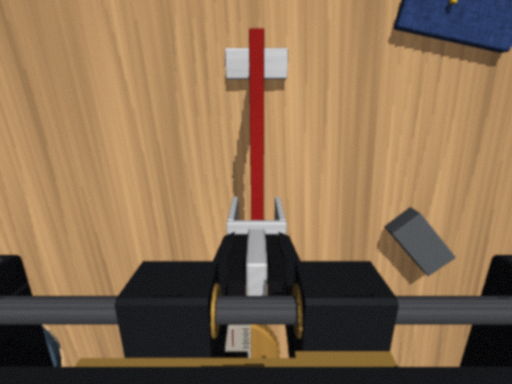

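The vane crown is at (257,228) and the bar is centred in column 257, so vane and bar are aligned. Drape it at bar +90 mm.

>>> drive_tool --travel '[[0.274,0.003,0],[0.274,0.003,0],[0.274,0.003,0],[0.274,0.003,0.1],[0.274,0.003,0.2],[0.274,0.003,0.3],[0.274,0.003,0.36],[0.274,0.003,0.39],[0.274,0.003,0.405],[0.274,0.003,0.405],[0.274,0.003,0.405],[0.274,0.003,0.405],[0.274,0.003,0.405],[0.274,0.003,0.405],[0.274,0.003,0.3],[0.274,0.003,0.15],[0.1,0.003,0],[-0.1,0.003,0],[-0.2,0.003,0],[-0.2,0.003,0]]' --dr '[[0,0,0],[0,0,0],[0,0,0],[0,0,0],[0,0,0],[0,0,0],[0,0,0],[0,0,0],[0,0,0],[0,0,0],[0,0,0],[0,0,0],[0,0,0],[0,0,0],[0,0,0],[0,0,0],[0,0,0],[0,0,0],[0,0,0],[0,0,0]]' --grip '[0.05,0.05,0.05,0.05,0.05,0.05,0.05,0.05,0.05,0.05,0.45,0.45,0.45,0.45,0.45,0.45,0.45,0.45,0.45,0.45]'

```text
clock: 23.85
tool_pos: [0.496, 0.2664, 0.4251]
orientation: [3.14, 0.001, 1.506]
force: [0.6, 1.0, -1.1]
finger_gap: 0.45
gripper_force: 0.0
```

Run:
```python
from h import *
im=camera("wrist");cv2.imwrite("pics/w9.png",im[:,:,::-1])
print(tips("wrist","vane0",.125))
rel([.45,.0,.285],.13)
```

```text
[([0.5075, 0.4143, 0.125], 0.95)]
grasp now [0.4964 0.2692 0.2776] yaw 1.507 travel [-0.905, -0.097, -0.025] dr [0.0, -0.001, 0.877]
```

View pics/w9.png

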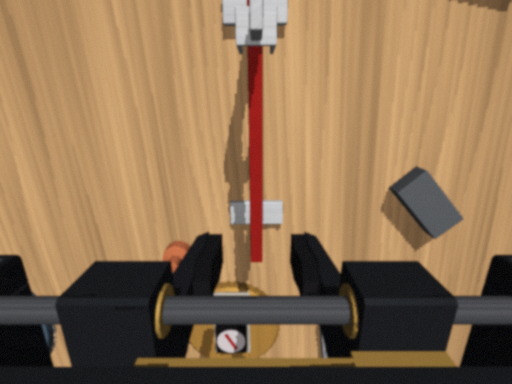

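The first vane sits upright astride the bar at (255,25), and the net puts it at (0.5075, 0.414). I repeat for vane B.

>>> drive_tool --travel '[[-0.905,-0.097,-0.02],[-0.905,-0.097,-0.02],[-0.905,-0.097,-0.02],[-0.905,-0.097,-0.02],[-0.905,-0.097,-0.02],[-0.905,-0.097,-0.02],[-0.905,-0.097,-0.02],[-0.905,-0.097,-0.02],[-0.905,-0.097,-0.02],[-0.905,-0.097,-0.02],[-0.905,-0.097,-0.02],[-0.905,-0.097,-0.02],[-0.905,-0.097,-0.02]]' --dr '[[0,0,0.877],[0,0,0.877],[0,0,0.877],[0,0,0.877],[0,0,0.877],[0,0,0.877],[0,0,0.877],[0,0,0.877],[0,0,0.877],[0,0,0.877],[0,0,0.877],[0,0,0.877],[0,0,0.877]]' --grip '[0.45,0.45,0.45,0.45,0.45,0.45,0.45,0.45,0.45,0.45,0.45,0.45,0.45]'

```text
clock: 25.25
tool_pos: [0.4505, 0.0013, 0.4298]
orientation: [-3.141, 0.0, 0.134]
force: [0.3, 0.8, 0.2]
finger_gap: 0.451
gripper_force: 0.0
```

Run:
```python
from h import *
rel([.4988,-.2728,.155],.13)
```

```text
grasp now [0.4505 0.0013 0.2828] yaw 0.134 travel [0.037, 0.927, 0.426] dr [-0.0, 0.0, 0.003]
```

>>> drive_tool --travel '[[0.037,0.927,0],[0.037,0.927,0],[0.037,0.927,0],[0.037,0.927,0],[0.037,0.927,0],[0.037,0.927,0],[0.037,0.927,0],[0.037,0.927,0],[0.037,0.927,0.15],[0.037,0.927,0.3],[0.037,0.927,0.38],[0.037,0.927,0.424],[0.037,0.927,0.424],[0.037,0.927,0.424],[0.037,0.927,0.424],[0.037,0.927,0.424],[0.037,0.927,0.424],[0.037,0.927,0.424],[0.037,0.927,0.3],[0.037,0.927,0.15]]' --dr '[[0,0,0],[0,0,0],[0,0,0],[0,0,0],[0,0,0],[0,0,0],[0,0,0],[0,0,0],[0,0,0],[0,0,0],[0,0,0],[0,0,0],[0,0,0],[0,0,0],[0,0,0],[0,0,0],[0,0,0],[0,0,0],[0,0,0],[0,0,0]]' --grip '[0.45,0.45,0.45,0.45,0.45,0.45,0.45,0.45,0.45,0.45,0.45,0.45,0.45,0.05,0.05,0.05,0.05,0.05,0.05,0.05]'

```text
clock: 27.25
tool_pos: [0.4971, -0.2728, 0.3834]
orientation: [-3.137, 0.004, 0.132]
force: [0.5, -0.5, -1.1]
finger_gap: 0.116
gripper_force: 20.0
```

Run:
```python
from h import *
rel([.47,-.01,.29],1.51)
```

```text
grasp now [ 0.4965 -0.2722  0.2364] yaw 0.132 travel [0.025, -0.881, -0.175] dr [-0.004, 0.0, -0.877]
```

>>> drive_tool --travel '[[0,0,-0.1],[0,0,-0.18],[0.025,-0.881,-0.18],[0.025,-0.881,-0.18],[0.025,-0.881,-0.18],[0.025,-0.881,-0.18],[0.025,-0.881,-0.18],[0.025,-0.881,-0.18],[0.025,-0.881,-0.18],[0.025,-0.881,-0.18],[0.025,-0.881,-0.18],[0.025,-0.881,-0.18],[0.025,-0.881,-0.18],[0.025,-0.881,-0.18],[0.025,-0.881,-0.18]]' --dr '[[0,0,0],[0,0,0],[0,0,-0.877],[0,0,-0.877],[0,0,-0.877],[0,0,-0.877],[0,0,-0.877],[0,0,-0.877],[0,0,-0.877],[0,0,-0.877],[0,0,-0.877],[0,0,-0.877],[0,0,-0.877],[0,0,-0.877],[0,0,-0.877]]' --grip '[0.05,0.05,0.05,0.05,0.05,0.05,0.05,0.05,0.05,0.05,0.05,0.05,0.05,0.05,0.05]'

```text
clock: 28.75
tool_pos: [0.4706, -0.0104, 0.4389]
orientation: [-3.142, -0.0, 1.507]
force: [1.0, -0.1, -1.1]
finger_gap: 0.114
gripper_force: 20.0
```

Run:
```python
from h import *
rel([.47,.262,.28],1.511);rel([.5018,.352,.155],1.511)
```

```text
grasp now [ 0.4706 -0.0104  0.2919] yaw 1.507 travel [0.906, -0.059, 0.04] dr [-0.0, -0.0, -0.002]
grasp now [ 0.4706 -0.0104  0.2919] yaw 1.507 travel [1.212, 0.027, 0.456] dr [-0.0, -0.0, -0.002]
```

>>> drive_tool --travel '[[0.99,0.027,0.03],[0.99,0.027,0.03],[0.99,0.027,0.03],[0.99,0.027,0.03],[0.99,0.027,0.03],[0.99,0.027,0.03],[0.99,0.027,0.03],[0.99,0.027,0.03],[0.99,0.027,0.03]]' --dr '[[0,0,-0.002],[0,0,-0.002],[0,0,-0.002],[0,0,-0.002],[0,0,-0.002],[0,0,-0.002],[0,0,-0.002],[0,0,-0.002],[0,0,-0.002]]' --grip '[0.05,0.05,0.05,0.05,0.05,0.05,0.05,0.05,0.05]'

```text
clock: 29.65
tool_pos: [0.497, 0.2849, 0.4297]
orientation: [-3.141, 0.001, 1.512]
force: [0.6, 0.0, -1.2]
finger_gap: 0.111
gripper_force: 20.0
```

Run:
```python
from h import *
rel([.5016,.352,.155],1.511)
```

```text
grasp now [0.4969 0.2848 0.2827] yaw 1.512 travel [0.224, 0.002, 0.426] dr [-0.0, 0.0, 0.0]
```

>>> drive_tool --travel '[[0.224,0.003,0],[0.224,0.003,0],[0.224,0.003,0],[0.224,0.003,0.12],[0.224,0.003,0.24],[0.224,0.003,0.34],[0.224,0.003,0.39],[0.224,0.003,0.41],[0.224,0.003,0.424],[0.224,0.003,0.424],[0.224,0.003,0.424],[0.224,0.003,0.424],[0.224,0.003,0.424],[0.224,0.003,0.424],[0.224,0.003,0.3],[0.224,0.003,0.15],[0.1,0.003,0],[0,0,0],[-0.1,0,0],[-0.2,0,0]]' --dr '[[0,0,0],[0,0,0],[0,0,0],[0,0,0],[0,0,0],[0,0,0],[0,0,0],[0,0,0],[0,0,0],[0,0,0],[0,0,0],[0,0,0],[0,0,0],[0,0,0],[0,0,0],[0,0,0],[0,0,0],[0,0,0],[0,0,0],[0,0,0]]' --grip '[0.05,0.05,0.05,0.05,0.05,0.05,0.05,0.05,0.05,0.05,0.45,0.45,0.45,0.45,0.45,0.45,0.45,0.45,0.45,0.45]'

```text
clock: 31.65
tool_pos: [0.4931, 0.2247, 0.4308]
orientation: [3.14, -0.0, 1.513]
force: [0.4, -0.9, -0.1]
finger_gap: 0.454
gripper_force: 0.0
```

Run:
```python
from h import *
im=camera("wrist");cv2.imwrite("pics/w10.png",im[:,:,::-1])
print(tips("wrist","vane0",.125))
rel([.45,-.05,.285],.13)
```

```text
[([0.5042, 0.3516, 0.125], 0.57)]
grasp now [0.4934 0.2232 0.2833] yaw 1.51 travel [-0.918, -0.089, -0.005] dr [0.001, 0.0, 0.878]
```

Vane B is on the bar at (0.504, 0.352). Next is vane C.

>>> drive_tool --travel '[[-0.918,-0.089,0],[-0.918,-0.089,0],[-0.918,-0.089,0],[-0.918,-0.089,0],[-0.918,-0.089,0],[-0.918,-0.089,0],[-0.918,-0.089,0],[-0.918,-0.089,0],[-0.918,-0.089,0],[-0.918,-0.089,0],[-0.918,-0.089,0],[-0.918,-0.089,0],[-0.918,-0.089,0]]' --dr '[[0,0,0.878],[0,0,0.878],[0,0,0.878],[0,0,0.878],[0,0,0.878],[0,0,0.878],[0,0,0.878],[0,0,0.878],[0,0,0.878],[0,0,0.878],[0,0,0.878],[0,0,0.878],[0,0,0.878]]' --grip '[0.45,0.45,0.45,0.45,0.45,0.45,0.45,0.45,0.45,0.45,0.45,0.45,0.45]'

```text
clock: 33.05
tool_pos: [0.4508, -0.0474, 0.4299]
orientation: [-3.142, -0.0, 0.136]
force: [-0.3, 0.4, 0.1]
finger_gap: 0.448
gripper_force: 0.0
```

Run:
```python
from h import *
rel([.5115,-.3435,.155],.13)
```

```text
grasp now [ 0.4508 -0.0474  0.2829] yaw 0.136 travel [0.067, 1.005, 0.426] dr [-0.0, -0.0, 0.004]
```

>>> drive_tool --travel '[[0.067,1.0,0],[0.067,1.0,0],[0.067,1.0,0],[0.067,1.0,0],[0.067,1.0,0],[0.067,1.0,0],[0.067,1.0,0],[0.067,1.0,0],[0.067,1.0,0.15],[0.067,1.0,0.3],[0.067,1.0,0.38],[0.067,1.0,0.424],[0.067,1.0,0.424],[0.067,1.0,0.424],[0.067,1.0,0.424],[0.067,1.0,0.424],[0.067,1.0,0.424],[0.067,1.0,0.424],[0.067,1.0,0.3],[0.067,1.0,0.15]]' --dr '[[0,0,0.003],[0,0,0.003],[0,0,0.003],[0,0,0.003],[0,0,0.003],[0,0,0.003],[0,0,0.003],[0,0,0.003],[0,0,0.003],[0,0,0.003],[0,0,0.003],[0,0,0.003],[0,0,0.003],[0,0,0.003],[0,0,0.003],[0,0,0.003],[0,0,0.003],[0,0,0.003],[0,0,0.003],[0,0,0.003]]' --grip '[0.45,0.45,0.45,0.45,0.45,0.45,0.45,0.45,0.45,0.45,0.45,0.45,0.45,0.05,0.05,0.05,0.05,0.05,0.05,0.05]'

```text
clock: 35.05
tool_pos: [0.5098, -0.3417, 0.383]
orientation: [-3.137, 0.004, 0.128]
force: [0.5, -0.2, 0.3]
finger_gap: 0.116
gripper_force: 20.0
```

Run:
```python
from h import *
rel([.47,-.06,.29],1.51)
```

```text
grasp now [ 0.5092 -0.3411  0.236 ] yaw 0.128 travel [-0.012, -0.949, -0.175] dr [-0.004, -0.0, -0.88]
```

>>> drive_tool --travel '[[0,0,-0.1],[0,0,-0.18],[-0.012,-0.949,-0.18],[-0.012,-0.949,-0.18],[-0.012,-0.949,-0.18],[-0.012,-0.949,-0.18],[-0.012,-0.949,-0.18],[-0.012,-0.949,-0.18],[-0.012,-0.949,-0.18],[-0.012,-0.949,-0.18],[-0.012,-0.949,-0.18],[-0.012,-0.949,-0.18],[-0.012,-0.949,-0.18],[-0.012,-0.949,-0.18],[-0.012,-0.949,-0.18]]' --dr '[[0,0,0],[0,0,0],[0,0,-0.88],[0,0,-0.88],[0,0,-0.88],[0,0,-0.88],[0,0,-0.88],[0,0,-0.88],[0,0,-0.88],[0,0,-0.88],[0,0,-0.88],[0,0,-0.88],[0,0,-0.88],[0,0,-0.88],[0,0,-0.88]]' --grip '[0.05,0.05,0.05,0.05,0.05,0.05,0.05,0.05,0.05,0.05,0.05,0.05,0.05,0.05,0.05]'

```text
clock: 36.55
tool_pos: [0.4704, -0.0605, 0.4389]
orientation: [-3.141, -0.0, 1.51]
force: [-0.5, 1.0, -0.7]
finger_gap: 0.112
gripper_force: 20.0
```

Run:
```python
from h import *
rel([.498,.225,.283],1.511)
```

```text
grasp now [ 0.4704 -0.0605  0.2919] yaw 1.51 travel [0.955, 0.034, 0.03] dr [-0.0, -0.0, -0.001]
```

>>> drive_tool --travel '[[0.955,0.034,0.03],[0.955,0.034,0.03],[0.955,0.034,0.03],[0.955,0.034,0.03],[0.955,0.034,0.03],[0.955,0.034,0.03],[0.955,0.034,0.03],[0.955,0.034,0.03],[0.955,0.034,0.03]]' --dr '[[0,0,0],[0,0,0],[0,0,0],[0,0,0],[0,0,0],[0,0,0],[0,0,0],[0,0,0],[0,0,0]]' --grip '[0.05,0.05,0.05,0.05,0.05,0.05,0.05,0.05,0.05]'

```text
clock: 37.45
tool_pos: [0.4978, 0.2242, 0.4298]
orientation: [-3.141, 0.001, 1.51]
force: [0.0, 0.2, -1.0]
finger_gap: 0.11
gripper_force: 20.0
```

Run:
```python
from h import *
rel([.498,.292,.155],1.511)
```

```text
grasp now [0.4977 0.2242 0.2828] yaw 1.51 travel [0.226, -0.013, 0.426] dr [-0.0, 0.0, -0.001]
```

>>> drive_tool --travel '[[0.226,-0.012,0],[0.226,-0.012,0],[0.226,-0.012,0],[0.226,-0.012,0.12],[0.226,-0.012,0.24],[0.226,-0.012,0.34],[0.226,-0.012,0.39],[0.226,-0.012,0.41],[0.226,-0.012,0.424],[0.226,-0.012,0.424],[0.226,-0.012,0.424],[0.226,-0.012,0.424],[0.226,-0.012,0.424],[0.226,-0.012,0.424],[0.226,-0.012,0.3],[0.226,-0.012,0.15],[0.1,0,0],[0,0,0],[-0.1,0,0],[-0.2,0,0]]' --dr '[[0,0,0],[0,0,0],[0,0,0],[0,0,0],[0,0,0],[0,0,0],[0,0,0],[0,0,0],[0,0,0],[0,0,0],[0,0,0],[0,0,0],[0,0,0],[0,0,0],[0,0,0],[0,0,0],[0,0,0],[0,0,0],[0,0,0],[0,0,0]]' --grip '[0.05,0.05,0.05,0.05,0.05,0.05,0.05,0.05,0.05,0.05,0.45,0.45,0.45,0.45,0.45,0.45,0.45,0.45,0.45,0.45]'

```text
clock: 39.45
tool_pos: [0.494, 0.164, 0.4307]
orientation: [3.14, -0.0, 1.511]
force: [0.2, -0.8, -0.3]
finger_gap: 0.453
gripper_force: 0.0
```

Run:
```python
from h import *
im=camera("wrist");cv2.imwrite("pics/w11.png",im[:,:,::-1])
print(tips("wrist","vane0",.125))
rel([.46,-.12,.285],.13)
```

```text
[([0.4999, 0.2899, 0.125], 0.88)]
grasp now [0.4942 0.1625 0.2832] yaw 1.508 travel [-0.947, -0.054, -0.005] dr [0.001, 0.0, 0.877]
```

Vane C is on the bar. Last is vane D.

>>> drive_tool --travel '[[-0.947,-0.054,0],[-0.947,-0.054,0],[-0.947,-0.054,0],[-0.947,-0.054,0],[-0.947,-0.054,0],[-0.947,-0.054,0],[-0.947,-0.054,0],[-0.947,-0.054,0],[-0.947,-0.054,0],[-0.947,-0.054,0],[-0.947,-0.054,0],[-0.947,-0.054,0],[-0.947,-0.054,0]]' --dr '[[0,0,0.877],[0,0,0.877],[0,0,0.877],[0,0,0.877],[0,0,0.877],[0,0,0.877],[0,0,0.877],[0,0,0.877],[0,0,0.877],[0,0,0.877],[0,0,0.877],[0,0,0.877],[0,0,0.877]]' --grip '[0.45,0.45,0.45,0.45,0.45,0.45,0.45,0.45,0.45,0.45,0.45,0.45,0.45]'

```text
clock: 40.85
tool_pos: [0.4611, -0.1173, 0.4299]
orientation: [-3.142, -0.0, 0.136]
force: [0.3, -0.1, 0.1]
finger_gap: 0.449
gripper_force: 0.0
```

Run:
```python
from h import *
camera("top");print(tips("top","vane0",.125),tips("top","magnet",.004),tips("top","dial",.054))
rel([.519,-.411,.155],.13)
```

```text
[([0.5182, -0.4061, 0.125], 0.83), ([0.4945, 0.298, 0.125], 0.71), ([0.5095, 0.4092, 0.125], 0.62), ([0.4962, 0.3468, 0.125], 0.55)] [([0.359, 0.1187, 0.004], 0.5)] [([0.4363, -0.0177, 0.054], 0.85), ([0.3645, -0.1756, 0.054], 0.6)]
grasp now [ 0.4611 -0.1175  0.2829] yaw 0.134 travel [0.06, 0.995, 0.426] dr [0.0, -0.0, 0.003]
```

>>> drive_tool --travel '[[0.06,0.993,0],[0.06,0.993,0],[0.06,0.993,0],[0.06,0.993,0],[0.06,0.993,0],[0.06,0.993,0],[0.06,0.993,0],[0.06,0.993,0],[0.06,0.993,0.15],[0.06,0.993,0.3],[0.06,0.993,0.38],[0.06,0.993,0.424],[0.06,0.993,0.424],[0.06,0.993,0.424],[0.06,0.993,0.424],[0.06,0.993,0.424],[0.06,0.993,0.424],[0.06,0.993,0.424],[0.06,0.993,0.3],[0.06,0.993,0.15]]' --dr '[[0,0,0.003],[0,0,0.003],[0,0,0.003],[0,0,0.003],[0,0,0.003],[0,0,0.003],[0,0,0.003],[0,0,0.003],[0,0,0.003],[0,0,0.003],[0,0,0.003],[0,0,0.003],[0,0,0.003],[0,0,0.003],[0,0,0.003],[0,0,0.003],[0,0,0.003],[0,0,0.003],[0,0,0.003],[0,0,0.003]]' --grip '[0.45,0.45,0.45,0.45,0.45,0.45,0.45,0.45,0.45,0.45,0.45,0.45,0.45,0.05,0.05,0.05,0.05,0.05,0.05,0.05]'

```text
clock: 43.05
tool_pos: [0.5178, -0.4099, 0.3827]
orientation: [-3.136, 0.004, 0.129]
force: [0.6, -0.7, -0.2]
finger_gap: 0.109
gripper_force: 20.0
```

Run:
```python
from h import *
rel([.47,-.125,.29],1.51)
```

```text
grasp now [ 0.5172 -0.4092  0.2357] yaw 0.129 travel [-0.037, -0.963, -0.176] dr [-0.004, -0.0, -0.879]
```

>>> drive_tool --travel '[[0,0,-0.1],[0,0,-0.18],[-0.037,-0.963,-0.18],[-0.037,-0.963,-0.18],[-0.037,-0.963,-0.18],[-0.037,-0.963,-0.18],[-0.037,-0.963,-0.18],[-0.037,-0.963,-0.18],[-0.037,-0.963,-0.18],[-0.037,-0.963,-0.18],[-0.037,-0.963,-0.18],[-0.037,-0.963,-0.18],[-0.037,-0.963,-0.18],[-0.037,-0.963,-0.18],[-0.037,-0.963,-0.18]]' --dr '[[0,0,0],[0,0,0],[0,0,-0.879],[0,0,-0.879],[0,0,-0.879],[0,0,-0.879],[0,0,-0.879],[0,0,-0.879],[0,0,-0.879],[0,0,-0.879],[0,0,-0.879],[0,0,-0.879],[0,0,-0.879],[0,0,-0.879],[0,0,-0.879]]' --grip '[0.05,0.05,0.05,0.05,0.05,0.05,0.05,0.05,0.05,0.05,0.05,0.05,0.05,0.05,0.05]'

```text
clock: 44.55
tool_pos: [0.4704, -0.1254, 0.4389]
orientation: [-3.142, -0.0, 1.509]
force: [0.6, 0.4, -0.4]
finger_gap: 0.112
gripper_force: 20.0
```

Run:
```python
from h import *
rel([.494,.16,.283],1.511)
```

```text
grasp now [ 0.4704 -0.1254  0.2919] yaw 1.509 travel [0.954, 0.019, 0.03] dr [-0.0, -0.0, -0.002]
```

>>> drive_tool --travel '[[0.954,0.019,0.03],[0.954,0.019,0.03],[0.954,0.019,0.03],[0.954,0.019,0.03],[0.954,0.019,0.03],[0.954,0.019,0.03],[0.954,0.019,0.03],[0.954,0.019,0.03],[0.954,0.019,0.03]]' --dr '[[0,0,0],[0,0,0],[0,0,0],[0,0,0],[0,0,0],[0,0,0],[0,0,0],[0,0,0],[0,0,0]]' --grip '[0.05,0.05,0.05,0.05,0.05,0.05,0.05,0.05,0.05]'

```text
clock: 45.45
tool_pos: [0.4937, 0.1592, 0.4298]
orientation: [-3.141, 0.001, 1.509]
force: [0.4, 0.1, -0.8]
finger_gap: 0.11
gripper_force: 20.0
```

Run:
```python
from h import *
rel([.4945,.232,.155],1.511)
```

```text
grasp now [0.4937 0.1591 0.2828] yaw 1.509 travel [0.243, -0.012, 0.426] dr [-0.0, 0.0, -0.002]
```

>>> drive_tool --travel '[[0.243,-0.012,0],[0.243,-0.012,0],[0.243,-0.012,0],[0.243,-0.012,0.12],[0.243,-0.012,0.24],[0.243,-0.012,0.34],[0.243,-0.012,0.39],[0.243,-0.012,0.41],[0.243,-0.012,0.424],[0.243,-0.012,0.424],[0.243,-0.012,0.424],[0.243,-0.012,0.424],[0.243,-0.012,0.424],[0.243,-0.012,0.424],[0.243,-0.012,0.3],[0.243,-0.012,0.15],[0.2,0,0],[0,0,0],[-0.1,0,-0.1],[-0.2,0,-0.1]]' --dr '[[0,0,0],[0,0,0],[0,0,0],[0,0,0],[0,0,0],[0,0,0],[0,0,0],[0,0,0],[0,0,0],[0,0,0],[0,0,0],[0,0,0],[0,0,0],[0,0,0],[0,0,0],[0,0,0],[0,0,0],[0,0,0],[0,0,0],[0,0,0]]' --grip '[0.05,0.05,0.05,0.05,0.05,0.05,0.05,0.05,0.05,0.05,0.45,0.45,0.45,0.45,0.45,0.45,0.45,0.45,0.45,0.45]'

```text
clock: 47.45
tool_pos: [0.4903, 0.0984, 0.4639]
orientation: [3.135, 0.0, 1.509]
force: [-0.2, 0.4, 0.7]
finger_gap: 0.448
gripper_force: 0.0
```

>>> drive_tool --travel '[[-0.3,0,-0.3],[-0.3,-0.2,-0.4],[-0.3,-0.3,-0.5],[-0.3,-0.3,-0.5],[-0.3,-0.3,-0.5],[-0.3,-0.3,-0.5]]' --dr '[[0,0,0],[0,0,0],[0,0,0],[0,0,0],[0,0,0],[0,0,0]]' --grip '[0.45,0.45,0.45,0.45,0.45,0.45]'

```text
clock: 48.05
tool_pos: [0.394, 0.0156, 0.6115]
orientation: [3.137, 0.001, 1.508]
force: [0.3, -0.0, 0.2]
finger_gap: 0.446
gripper_force: 0.0
```

Run:
```python
from h import *
a=camera("wrist");print(tips("wrist","vane0",.125),tips("wrist","dial",.054))
b=camera("scene");print(tips("scene","magnet",.004),tips("scene","keeper_in",.004),tips("scene","dial",.054),tips("scene","vane0",.125))
t=camera("top");print(tips("top","dial",.054),tips("top","magnet",.004),tips("top","vane0",.125))
x=np.hstack([cv2.resize(b[100:220,215:415],(400,240)),cv2.resize(b[140:260,180:380],(400,240))])
y=np.hstack([cv2.resize(a,(400,300)),cv2.resize(t[135:285,60:310],(400,300))])
cv2.imwrite("pics/final.png",np.vstack([x,y])[:,:,::-1])
```

```text
[] [([0.4326, -0.0098, 0.054], 0.57)]
[([0.6462, -0.055, 0.004], 0.57), ([0.3646, 0.1339, 0.004], 0.43)] [([0.6502, -0.0656, 0.004], 0.86), ([0.3671, -0.1768, 0.004], 0.69)] [([0.4474, -0.0087, 0.054], 0.56)] [([0.4924, 0.366, 0.125], 0.85), ([0.502, -0.0294, 0.125], 0.6), ([0.5093, 0.4099, 0.125], 0.58), ([0.5016, 0.2943, 0.125], 0.56), ([0.5078, 0.2267, 0.125], 0.52)]
[([0.4388, -0.0189, 0.054], 0.81)] [([0.6356, -0.0569, 0.004], 0.87)] [([0.5038, 0.4065, 0.125], 0.77), ([0.4995, 0.2358, 0.125], 0.76), ([0.4907, 0.2877, 0.125], 0.62), ([0.5023, 0.34, 0.125], 0.6)]
```

View pics/final.png

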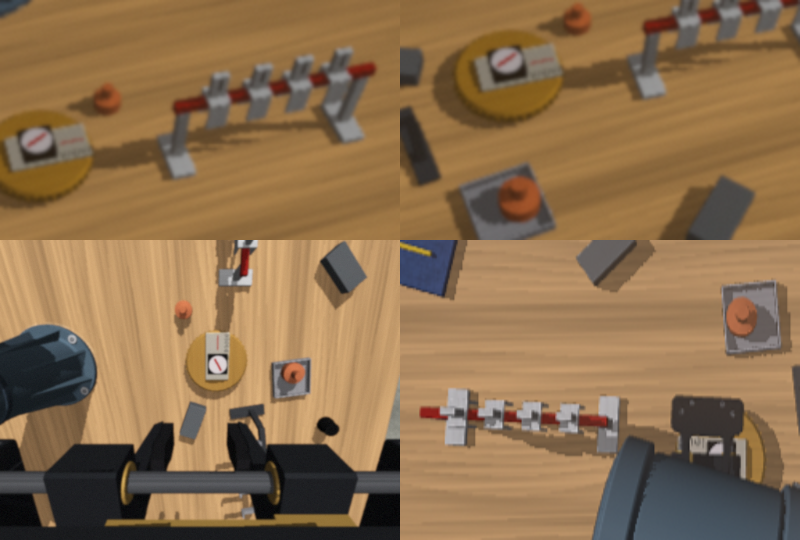

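The final composite shows four separate vanes upright on the bar. The magnet has shifted to one side but still stands inside the tray, at (741,317) against a tray centre of (752,318). The compass is centred and aligned on the turntable, and the arm is clear. Handing in.

```bash
python3 -c "
from rig import manip
print(manip.sign_off())"
```

```text
the job is handed in; nothing more can be done
None
```

I handed the job in; no verdict came back. By the last pictures, the magnet is upright in the tray (off-centre but inside the limit), the compass is centred and aligned on the turntable, and all four vanes are draped apart on the bar.

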